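Push the chip carrier under the reader bridge and start the scan

TASK

Push the orange chip carrier across the bench with your fingertips, in under the low white bridge of the chip reader, until its leading end sits squarely against the red stop behind the bridge. Only then press the green button on the reader fully down with a fingertip, and let it spring back. Only push the carrier: never lift or tip it, keep it flat on the bench, and leave the glassware, cap, bottle and tip box where they stand.

Things in the scene. Friction and masses are not known exactly. Their poses are not given: they have to be found in the camera images.
- carrier: Loose flat orange block with a grid of small chips on top, about 0.16 kg: 110 mm long (its x), 70 mm wide (its y), 16 mm high. Origin at the centre of its underside. It starts flat on the bench, 150 to 190 mm before the bridge (reader -x), up to 35 mm off the lane's line and up to 0.35 rad askew. Either end may lead.
- reader: Fixed chip reader. Origin on the bench, mid-lane below the middle of the bridge; x along the lane, the way the carrier is pushed in; z up. The carrier is home when its origin meets this one, its trailing end 27 mm short of the deck. The lane, floored by the bench, is 84 mm wide between aluminium walls 14 mm thick, 21 mm high, from x = -32 to +70 mm.
- deck (a point): Centre of the top of the white bridge deck, 45 mm above the bench, over the reader's origin. The deck spans x from -28 to +28 mm and y from -56 to +56 mm in the reader's axes; its underside is 21 mm above the bench. Black optics of 21 mm radius on it reach 57 mm above the bench.
- stop (a point): Middle of the near face of the red stop, on the bench, 55 mm along +x from the reader's origin. The stop is 12 mm high and crosses the whole lane.
- scan_top (a point): Centre of the top of the round green button (24 mm across) that stands up from the control pod; pressed straight down. The pod is white, 45 mm high, x -28 to +52 mm and y -112 to -56 mm in the reader's axes. The point moves with the button.
- scan (a joint): Travel of the green button in m: 0 released, 0.006 fully down; sprung, about 5 N when fully down.
- dish: Bystander: clear round dish with chips, 56 mm across, 12 mm high, standing loose beyond the stop; origin at the centre of its underside.
- vial: Bystander: small glass vial with blue cap, 26 mm across, 45 mm high, loose, beside the control pod; origin at the centre of its underside.
- cap: Bystander: loose white screw cap, 28 mm across, 14 mm high, beside the reader on its +y side; origin at the centre of its underside.
- bottle: Bystander: white bottle with green cap, 60 mm across, 120 mm high, loose; origin at the centre of its underside.
- tipbox: Bystander: blue pipette-tip box, 88 x 128 mm, 83 mm high, loose; origin at the centre of its underside.
- rack: Bystander, fixed: yellow tube rack, 60 x 160 mm, with tubes up to 86 mm high; origin at the centre of its underside.
Things that resemble listed ones, but are neither listed nor needed, are in the scene too. There is more than one size of the reader; the job needs the smallest.

How it is judged:
By the outcome, as a careful person would: the job done as asked, in the order asked, and still so for the second after the job is handed in, with the robot touching nothing.
It also fails if it takes over 72 s, if anything falls off the work surface, if the arm or the gripper's body presses on something with over 40 N, if the wrist force passes 120 N, or if a joint passes its speed limit or range.

ROBOT

A 6-joint arm with a two-finger parallel gripper is mounted at the origin on the work surface. World frame = base frame: x ahead of the robot, y to its left, z up, the work surface at z = 0. Lengths are in mm, angles in rad, forces in N, time in s.
With the tool pointing down it reaches from about 425 to 925 mm from the base axis. Payload 12.5 kg.
Tool frame: the origin (TCP) lies on the centre line of the jaws, within the pads' length; the fingertips stand 19 mm ahead of it and the grasp point (between the pads) is the TCP; z points along the fingers, x is the direction in which the jaws open and shut, and the axes are right-handed (so a half turn about z gives the same grasp; the last joint's range is limited). The gripper opens to 85 mm and grips with 20 to 120 N. Pads are 22 mm wide; open, the fingers measure 114 mm over their backs; the gripper's body (76 mm by 85 mm) begins 54 mm behind the grasp point. The pads swing forward as they close: fully open they stand 13 mm farther back than shut.
Start: joints at [-1.342, 0.491, 1.559, -0, 1.092, -0.106], TCP at [205.385, -590.305, 250.327] pointing down, gripper open.
Joint ranges: [-3.1, 3.1], [-0.84, 2.19], [0.05, 2.79], [-1.13, 4.28], [0.06, 2.93], [-2.69, 2.69]. Speed limits (rad/s): [2.22, 2.22, 2.79, 3.14, 3.14, 3.14].

INTERFACE

Orientations are given as a 3x3 rotation matrix whose columns are the frame's x, y, z axes.
In Python, from cell import robot, viewer gives the robot as it stands. The module is installed in compiled form; this text tells all that it offers.
- The arm moves only by the tool send_rows, never from a script. Its argument "moves" is a list of rows, each a list of 7 numbers: the shift along the tool's x, y, z in mm, then the turn, a rotation vector about the tool's x, y, z in rad, then the closure, from 0 (fully open) to 1 (shut). In form: [[tx, ty, tz, wx, wy, wz, grip], ...]. A call has 1 to 12 rows; each row shifts and turns the pose as measured when the row begins, along the tool's axes as they then stand; what a row does not reach is not made up. A row lasts 1/12 s, in which the tool goes at most 41.7 mm and 7.16 degrees, less where a joint would pass 70% of its speed; a pose out of reach is approached as far as the arm can. A call is refused whole if a number of a shift passes 41.7 or a number of a turn 0.125, either way. A call with a gripper value outside its range is refused whole. The fingers move at their own pace and stop on an object; the grip force is fixed at half the most. Time passes only in rows, so rows that do not move let the fingers close. It gives the time, the measured TCP pose, the force and the opening at its end, in the units of the state.
- robot.get_obs(): the state, without advancing time (a new reading comes with each control period).
- viewer.camera(name): name is "scene" or "top" or "wrist"; returns (picture, depth): 420x560x3 uint8, red, green, blue; 420x560 float32, mm along the optical axis (not along the pixel's ray), 0 where there is no reading.
- viewer.get_calibration(name): a dict with "fov_y" (degrees; the focal length in pixels is half the picture's height over the tangent of half this angle, whatever the lens; pixels are square), "cx", "cy" (the principal point, pixels), "camera_from_world" (4x4, takes a point from world to camera coordinates). Camera axes: x right, y down, z forward; pixel columns grow to the right and rows downward; lengths in mm; the calibration is good to about 2 mm. A picture is of the moment at which its call begins: read the wrist's pose just before it. get_calibration takes no time and is no camera call; for the wrist camera it gives the pose at the moment of the call.
- robot.sign_off(): hands the job in, once; it reports no verdict.
The state is a dict: "time": time; "joints": joint angles; "joint_velocities": joint speeds; "effort": joint torques, N m; "eef_pos": TCP position; "orientation": TCP orientation; "force": force on the tool from outside, world axes, zero at the start; "ft_torque": the same for the moment, N m; "gripper_width": opening from 0.0 (shut) to 1.0 (fully open).
Only numpy, scipy, OpenCV 4.12 (cv2) and the standard library are available. Lean on these libraries where they do the work, as an engineer would, in place of code of your own. Each camera call takes 0.05 s, during which the arm holds its last target.

## Working session

There is one attempt and no reset: what is moved stays moved. The work goes in short steps, Python scripts to look and compute and a tool call to move; the robot and the scene stay as the last step left them, time stands still between calls to the robot, and variables do not carry over. Pictures are saved under pics/ and viewed, and the job is handed in when it is done.

Besides the shell and the picture viewer there is one more tool, called after "Call:" by a JSON object that holds its "fn" and its "kwargs", one argument or row to a line. send_rows: Moves the arm, as the interface text tells. Its arguments: {"type":"object","properties":{"moves":{"type":"array","items":{"type":"array","items":{"type":"number"}}}},"required":["moves"]}

```bash
mkdir -p pics; cat > h.py <<'E'
import numpy as np, cv2
from cell import robot, viewer
def snap(name,fn):
    c=viewer.get_calibration(name); p,d=viewer.camera(name)
    cv2.imwrite('pics/'+fn+'.png',p[:,:,::-1]); np.savez('pics/'+fn+'.npz',p=p,d=d,T=c['camera_from_world'],f=210/np.tan(np.radians(c['fov_y']/2)),c=[c['cx'],c['cy']])
def load(fn):
    return np.load('pics/'+fn+'.npz')
def w(z,u,v,depth=None):
    d=z['d'][int(round(v)),int(round(u))] if depth is None else depth
    f=z['f'];c=z['c'];P=np.array([(u-c[0])/f*d,(v-c[1])/f*d,d,1]);return (np.linalg.inv(z['T'])@P)[:3]
def onz(z,u,v,h):
    a=w(z,u,v,100.);b=w(z,u,v,200.);return a+(b-a)*(h-a[2])/(b[2]-a[2])
def crop(fn,x0,y0,x1,y1,s,out):
    p=load(fn)['p'][y0:y1,x0:x1,::-1]; cv2.imwrite('pics/'+out+'.png',cv2.resize(p,None,fx=s,fy=s,interpolation=cv2.INTER_CUBIC))
E
python3 - <<'E'
from h import *
for n in ['top','scene','wrist']: snap(n,n+'0')
for n in ['top','scene']:
    z=load(n+'0');print(z['f'],z['c'],z['T'].round(3))
o=robot.get_obs();print(o)
E
```

```text
495.3854218514817 [279.1452458  211.28070982] [[ 5.000000e-03 -1.000000e+00 -1.500000e-02 -3.997300e+01]
 [-9.960000e-01 -4.000000e-03 -9.100000e-02  4.903250e+02]
 [ 9.100000e-02  1.600000e-02 -9.960000e-01  1.348996e+03]
 [ 0.000000e+00  0.000000e+00  0.000000e+00  1.000000e+00]]
504.64273760707573 [275.97708716 204.73951481] [[-7.400000e-01  6.730000e-01  9.000000e-03  3.901220e+02]
 [ 4.270000e-01  4.800000e-01 -7.660000e-01 -1.255090e+02]
 [-5.200000e-01 -5.630000e-01 -6.430000e-01  1.904055e+03]
 [ 0.000000e+00  0.000000e+00  0.000000e+00  1.000000e+00]]
{'time': 0.15, 'joints': array([-1.34163417e+00,  4.91398533e-01,  1.55928998e+00,  5.61537998e-05,
        1.09169262e+00, -1.05597185e-01]), 'joint_velocities': array([-0.0012536 , -0.00223779, -0.00310492, -0.00099356, -0.00026595,
       -0.0019563 ]), 'effort': array([ 3.03231893e-03, -6.18706226e+01, -2.61692154e+01, -5.02861565e-05,
        3.20234343e-03,  2.21234563e-05]), 'eef_pos': array([ 205.3418308 , -590.16040294,  249.88270234]), 'orientation': array([[ 3.28517366e-01, -9.44497921e-01, -1.30583974e-04],
       [-9.44497609e-01, -3.28517366e-01,  7.79187278e-04],
       [-7.78839868e-04, -1.32640301e-04, -9.99999688e-01]]), 'force': array([ 0.36589052, -0.10046055,  0.72564698]), 'ft_torque': array([ 0.0233305 , -0.03675423, -0.02588884]), 'gripper_width': 0.999327820970582}
```

```bash
ls pics
```

```text
scene0.npz
scene0.png
top0.npz
top0.png
wrist0.npz
wrist0.png
```

View pics/top0.png

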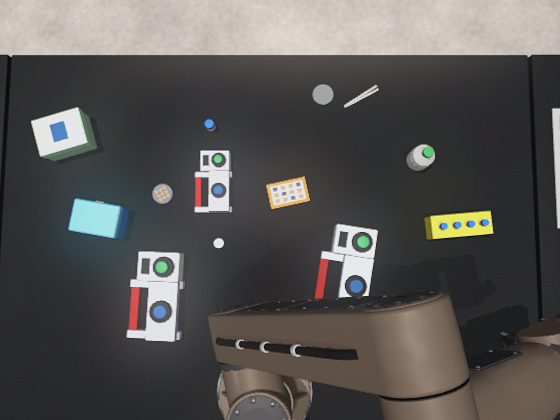

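View pics/scene0.png

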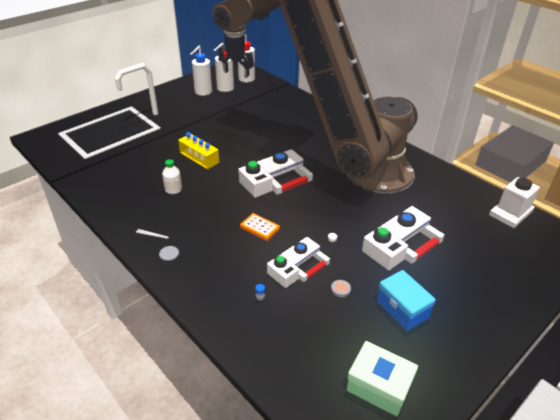

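```bash
python3 - <<'E'
from h import *
crop('top0',140,100,340,250,4,'c0')
z=load('top0')
for u,v in [(218,160),(218,190),(288,193),(162,270),(363,242)]: print(u,v,w(z,u,v).round(1))
E
```

```text
218 160 [624.8 127.5  69.2]
218 190 [544.2 127.4  60.1]
288 193 [542.4 -62.1  15.6]
162 270 [329.3 265.   95.1]
363 242 [ 404.8 -258.7   85.5]
```

View pics/c0.png

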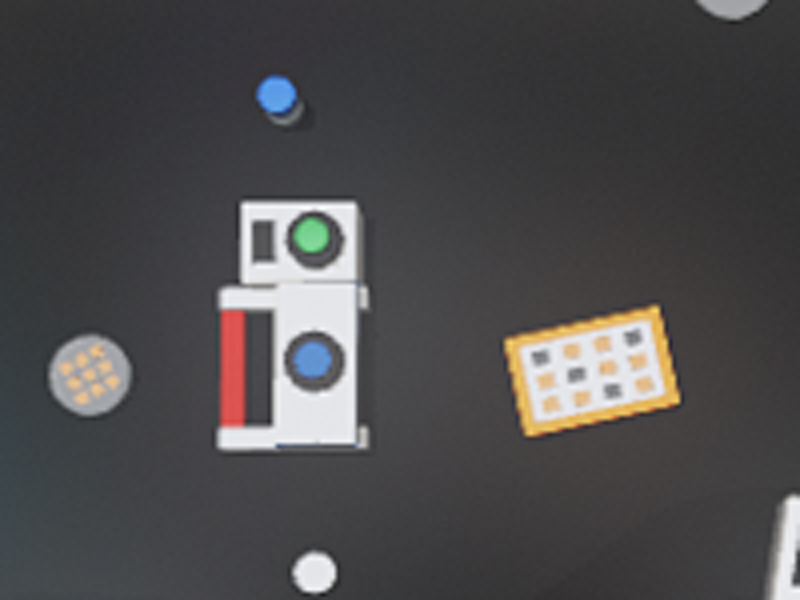

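```bash
python3 - <<'E'
from h import *
z=load('top0')
g=lambda x,y,h: onz(z,140+x/4-.4,100+y/4-.4,h).round(1)
print('carrier',[g(*p,16) for p in [(505,340),(658,307),(680,402),(528,437)]])
print('deck',[g(*p,45) for p in [(275,284),(358,284),(358,445),(275,445)]])
print('pod',[g(*p,45) for p in [(240,202),(358,202)]])
print('walls',[g(*p,21) for p in [(218,449),(368,449),(368,288),(218,288)]])
print('stop',[g(*p,12) for p in [(245,310),(245,427)]])
print('btn',g(311,236,62),'opt',g(312,360,57),'vial',g(277,95,45),'cap',g(314,572,14),'dish',g(90,375,12))
E
```

```text
carrier [array([ 5.658e+02, -2.000e-01,  1.600e+01]), array([ 589.4, -107. ,   16. ]), array([ 522.6, -122.3,   16. ]), array([497.8, -16.7,  16. ])]
deck [array([599.9, 157. ,  45. ]), array([600.1,  99.9,  45. ]), array([489.1,  98.3,  45. ]), array([488.9, 155. ,  45. ])]
pod [array([657.1, 182.2,  45. ]), array([657.2, 100.7,  45. ])]
walls [array([488.1, 198.4,  21. ]), array([488.5,  94.1,  21. ]), array([601.5,  95.7,  21. ]), array([601.2, 200.8,  21. ])]
stop [array([587.1, 183.1,  12. ]), array([504.5, 181.5,  12. ])]
btn [630.  130.3  62. ] opt [545.7 128.9  57. ] vial [732.5 158.   45. ] cap [403.4 131.2  14. ] dish [540.7 291.3  12. ]
```

View pics/wrist0.png

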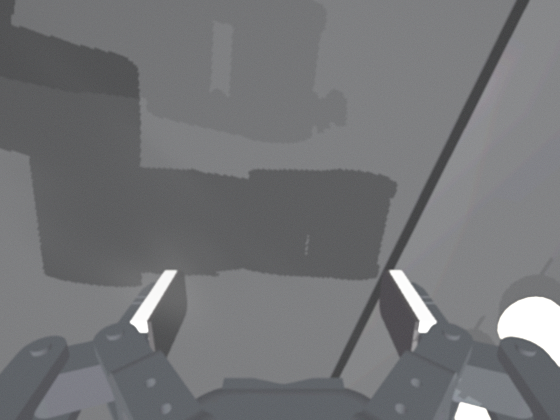

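```bash
cat >> h.py <<'E'
from scipy.spatial.transform import Rotation as R
def plan(tx,ty,tz,yaw,n,grip):
    o=robot.get_obs();p=o['eef_pos'];M=o['orientation'];y0=np.arctan2(M[1,0],M[0,0])
    T=R.from_matrix(np.array([[np.cos(yaw),np.sin(yaw),0],[np.sin(yaw),-np.cos(yaw),0],[0,0,-1.]]))
    cur=R.from_matrix(M);rv=(cur.inv()*T).as_rotvec();s=np.array([tx,ty,tz])-p
    print('t',round(o['time'],2),'pos',p.round(1),'yaw',round(y0,4),'F',o['force'].round(1),'gw',round(o['gripper_width'],3),'tot rv',rv.round(4))
    rows=[]
    for i in range(n):
        C=cur*R.from_rotvec(rv*i/n)
        rows.append([round(float(a),1) for a in C.inv().apply(s/n)]+[round(float(a),3) for a in rv/n]+[grip])
    print(str(rows).replace(' ',''))
E
python3 -c "
from h import *
plan(563.8,-150,200,.217,16,.65)"
```

```text
t 0.15 pos [ 205.3 -590.2  249.9] yaw -1.2361 F [ 0.4 -0.1  0.7] gw 0.999 tot rv [-7.0000e-04  5.0000e-04 -1.4531e+00]
[[-18.6,-30.2,3.1,-0.0,0.0,-0.091,0.65],[-15.8,-31.8,3.1,-0.0,0.0,-0.091,0.65],[-12.9,-33.1,3.1,-0.0,0.0,-0.091,0.65],[-9.8,-34.1,3.1,-0.0,0.0,-0.091,0.65],[-6.7,-34.8,3.1,-0.0,0.0,-0.091,0.65],[-3.5,-35.3,3.1,-0.0,0.0,-0.091,0.65],[-0.3,-35.5,3.1,-0.0,0.0,-0.091,0.65],[2.9,-35.4,3.1,-0.0,0.0,-0.091,0.65],[6.1,-34.9,3.1,-0.0,0.0,-0.091,0.65],[9.3,-34.2,3.1,-0.0,0.0,-0.091,0.65],[12.4,-33.3,3.1,-0.0,0.0,-0.091,0.65],[15.3,-32.0,3.1,-0.0,0.0,-0.091,0.65],[18.2,-30.5,3.1,-0.0,0.0,-0.091,0.65],[20.8,-28.7,3.1,-0.0,0.0,-0.091,0.65],[23.4,-26.7,3.1,-0.0,0.0,-0.091,0.65],[25.7,-24.5,3.1,-0.0,0.0,-0.091,0.65]]
```

Call:
{"fn": "send_rows", "kwargs": {
  "moves": [
    [-18.6, -30.2, 3, 0, 0, -0.091, 0.65],
    [-15.8, -31.8, 3, 0, 0, -0.091, 0.65],
    [-12.9, -33, 3, 0, 0, -0.091, 0.65],
    [-9.8, -34, 3, 0, 0, -0.091, 0.65],
    [-6.7, -34.8, 3, 0, 0, -0.091, 0.65],
    [-3.5, -35.3, 3, 0, 0, -0.091, 0.65],
    [-0.3, -35.5, 3, 0, 0, -0.091, 0.65],
    [3, -35.4, 3, 0, 0, -0.091, 0.65],
    [6, -35, 3, 0, 0, -0.091, 0.65],
    [9.3, -34.2, 3, 0, 0, -0.091, 0.65],
    [12.4, -33.3, 3, 0, 0, -0.091, 0.65],
    [15.3, -32, 3, 0, 0, -0.091, 0.65]
  ]
}}

```text
time: 1.15
eef_pos: [473.7, -244.9, 210.1]
orientation: [[0.994, -0.105, -0.002], [-0.105, -0.994, 0.001], [-0.002, -0.001, -1.0]]
force: [1.0, -0.5, 0.2]
gripper_width: 0.349
```

```bash
python3 -c "
from h import *
plan(563.8,-150,200,.217,6,.65)"
```

```text
t 1.15 pos [ 473.7 -244.9  210.1] yaw -0.1052 F [ 1.  -0.5  0.2] gw 0.349 tot rv [-0.0015  0.0017 -0.3222]
[[13.3,-17.3,1.7,-0.0,0.0,-0.054,0.65],[14.2,-16.6,1.7,-0.0,0.0,-0.054,0.65],[15.1,-15.8,1.7,-0.0,0.0,-0.054,0.65],[15.9,-14.9,1.7,-0.0,0.0,-0.054,0.65],[16.7,-14.1,1.7,-0.0,0.0,-0.054,0.65],[17.4,-13.2,1.7,-0.0,0.0,-0.054,0.65]]
```

Call:
{"fn": "send_rows", "kwargs": {
  "moves": [
    [13.3, -17.3, 1.7, 0, 0, -0.054, 0.65],
    [14.2, -16.6, 1.7, 0, 0, -0.054, 0.65],
    [15, -15.8, 1.7, 0, 0, -0.054, 0.65],
    [16, -15, 1.7, 0, 0, -0.054, 0.65],
    [16.7, -14, 1.7, 0, 0, -0.054, 0.65],
    [17.4, -13.2, 1.7, 0, 0, -0.054, 0.65],
    [0, 0, 0, 0, 0, 0, 0.65]
  ]
}}

```text
time: 1.73
eef_pos: [569.1, -136.9, 197.7]
orientation: [[0.969, 0.246, -0.004], [0.246, -0.969, 0.003], [-0.003, -0.004, -1.0]]
force: [0.2, 0.3, -0.6]
gripper_width: 0.348
```

```bash
python3 -c "
from h import *
plan(563.8,-150,200,.217,2,.65)
snap('wrist','w1');snap('top','t1')
z=load('w1');print(z['f'],z['c'],z['T'].round(3).tolist())"
```

```text
t 1.73 pos [ 569.1 -136.9  197.7] yaw 0.2484 F [ 0.2  0.3 -0.6] gw 0.348 tot rv [-0.004   0.003   0.0314]
[[-4.2,5.7,-1.2,-0.002,0.001,0.016,0.65],[-4.1,5.8,-1.2,-0.002,0.001,0.016,0.65]]
337.14678007994814 [282.78553407 206.90492299] [[0.969, 0.246, -0.002, -518.058], [0.235, -0.922, 0.307, -283.251], [0.074, -0.298, -0.952, 247.976], [0.0, 0.0, 0.0, 1.0]]
```

View pics/w1.png

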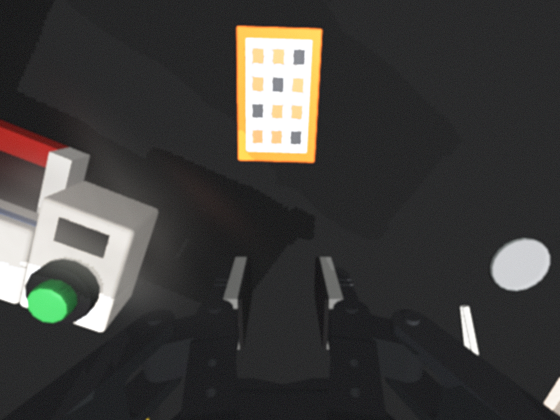

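View pics/t1.png

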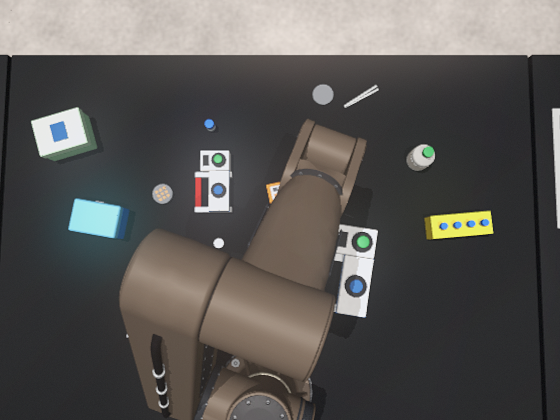

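```bash
python3 -c "
from h import *
z=load('w1')
P=np.array([onz(z,u,v,16) for u,v in [(236,27),(323,29),(315,163),(237,161)]]);print(P.round(1))
m=P.mean(0);a=(P[0]+P[1]-P[2]-P[3])/2;print(m.round(1),np.linalg.norm(a),np.arctan2(-a[0],a[1]))
print(w(z,237,200).round(1),w(z,326,270).round(1),w(z,240,265).round(1))
crop('w1',210,10,350,180,4,'c1')
"
```

```text
[[ 4.993e+02 -1.610e+01  1.600e+01]
 [ 5.683e+02 -1.000e-01  1.600e+01]
 [ 5.922e+02 -1.076e+02  1.600e+01]
 [ 5.226e+02 -1.234e+02  1.600e+01]]
[545.6 -61.8  16. ] 109.94910941987793 0.21633534849123293
[ 5.292e+02 -1.652e+02 -5.000e-01] [ 584.2 -121.5  196.6] [ 549.1 -130.5  192.2]
```

View pics/c1.png

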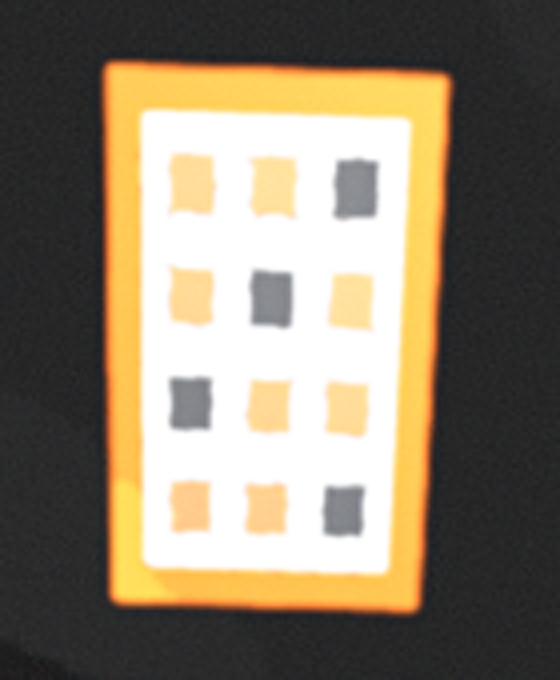

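```bash
python3 -c "
from h import *
plan(564,-146,60,.217,5,.65)"
```

```text
t 1.83 pos [ 567.4 -138.7  197.8] yaw 0.2438 F [-0.2 -0.6 -0.4] gw 0.351 tot rv [-0.0039  0.0039  0.0268]
[[-0.9,1.4,27.6,-0.001,0.001,0.005,0.65],[-0.9,1.3,27.6,-0.001,0.001,0.005,0.65],[-0.9,1.3,27.6,-0.001,0.001,0.005,0.65],[-1.0,1.3,27.6,-0.001,0.001,0.005,0.65],[-1.0,1.3,27.6,-0.001,0.001,0.005,0.65]]
```

Call:
{"fn": "send_rows", "kwargs": {
  "moves": [
    [-2, 4, 15, -0.002, 0.002, 0.013, 0.65],
    [-1, 2, 27, -0.001, 0.001, 0.005, 0.65],
    [-1, 1.3, 27, 0, 0, 0.004, 0.65],
    [0, 0, 27, 0, 0, 0, 0.65],
    [0, 0, 20, 0, 0, 0, 0.65],
    [0, 0, 10, 0, 0, 0, 0.65],
    [0, 0, 0, 0, 0, 0, 0.65],
    [0, 0, 0, 0, 0, 0, 0.65]
  ]
}}

```text
time: 2.5
eef_pos: [561.9, -153.4, 69.6]
orientation: [[0.979, 0.206, 0.002], [0.206, -0.979, -0.001], [0.002, 0.002, -1.0]]
force: [-0.2, 0.8, -0.0]
gripper_width: 0.349
```

```bash
python3 -c "
from h import *
plan(564,-146,23,.217,4,.65)"
```

```text
t 2.5 pos [ 561.9 -153.4   69.6] yaw 0.2071 F [-0.2  0.8 -0. ] gw 0.349 tot rv [ 0.0019 -0.0017 -0.0099]
[[0.9,-1.7,11.7,0.0,-0.0,-0.002,0.65],[0.9,-1.7,11.7,0.0,-0.0,-0.002,0.65],[0.9,-1.7,11.7,0.0,-0.0,-0.002,0.65],[0.9,-1.7,11.7,0.0,-0.0,-0.002,0.65]]
```

Call:
{"fn": "send_rows", "kwargs": {
  "moves": [
    [0.5, 0, 15, 0.001, -0.001, -0.003, 0.65],
    [0.5, 0, 15, 0.001, -0.001, -0.003, 0.65],
    [0.5, 0, 10, 0, 0, -0.003, 0.65],
    [0.5, 0, 5, 0, 0, -0.002, 0.65],
    [0, 0, 0, 0, 0, 0, 0.65],
    [0, 0, 0, 0, 0, 0, 0.65]
  ]
}}

```text
time: 3.0
eef_pos: [566.5, -155.5, 29.9]
orientation: [[0.977, 0.214, 0.009], [0.214, -0.977, -0.004], [0.008, 0.005, -1.0]]
force: [-0.4, -0.0, 0.5]
gripper_width: 0.348
```

```bash
python3 -c "
from h import *
plan(564,-146,23,.217,4,.65)
snap('wrist','w2')"
```

```text
t 3.0 pos [ 566.5 -155.5   29.9] yaw 0.2159 F [-0.4 -0.   0.5] gw 0.348 tot rv [ 0.0054 -0.0076 -0.0011]
[[-0.1,-2.5,1.7,0.001,-0.002,-0.0,0.65],[-0.1,-2.5,1.7,0.001,-0.002,-0.0,0.65],[-0.1,-2.5,1.7,0.001,-0.002,-0.0,0.65],[-0.1,-2.5,1.7,0.001,-0.002,-0.0,0.65]]
```

View pics/w2.png

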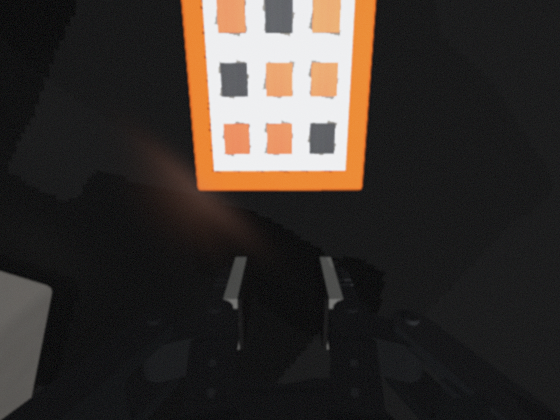

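Call:
{"fn": "send_rows", "kwargs": {
  "moves": [
    [0, -5, 4, 0.003, -0.004, 0, 0.65],
    [0, -5, 4, 0.003, -0.004, 0, 0.65],
    [0, -4, 0, 0, 0, 0, 0.65],
    [0, -3, 0, 0, 0, 0, 0.65],
    [0, 0, 0, 0, 0, 0, 0.65]
  ]
}}

```text
time: 3.47
eef_pos: [563.1, -137.2, 23.2]
orientation: [[0.977, 0.214, 0.001], [0.214, -0.977, -0.0], [0.001, 0.0, -1.0]]
force: [-0.8, -0.9, -0.2]
gripper_width: 0.349
```

```bash
python3 -c "
from h import *
plan(561,-131,23,.217,4,.65)
snap('wrist','w3')"
```

```text
t 3.47 pos [ 563.1 -137.2   23.2] yaw 0.2159 F [-0.8 -0.9 -0.2] gw 0.349 tot rv [ 0.0002 -0.0009 -0.0011]
[[-0.2,-1.6,0.0,0.0,-0.0,-0.0,0.65],[-0.2,-1.6,0.0,0.0,-0.0,-0.0,0.65],[-0.2,-1.6,0.0,0.0,-0.0,-0.0,0.65],[-0.2,-1.6,0.0,0.0,-0.0,-0.0,0.65]]
```

View pics/w3.png

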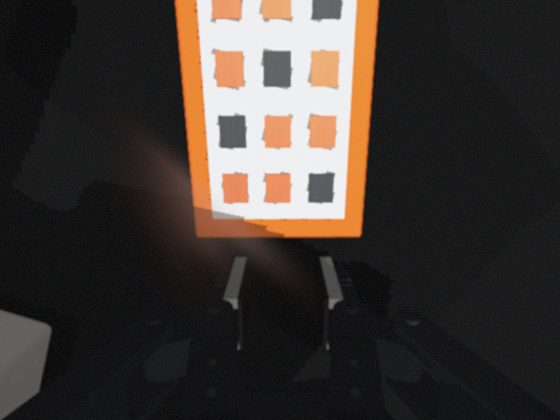

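Call:
{"fn": "send_rows", "kwargs": {
  "moves": [
    [0, -3, 0, 0, 0, 0, 0.65],
    [0, -3, 0, 0, 0, 0, 0.65],
    [0, -3, 0, 0, 0, 0, 0.65],
    [0, -3, 0, 0, 0, 0, 0.65],
    [0, -3, 0, 0, 0, 0, 0.65]
  ]
}}

```text
time: 3.93
eef_pos: [560.1, -122.0, 23.5]
orientation: [[0.977, 0.214, 0.002], [0.214, -0.977, -0.001], [0.002, 0.001, -1.0]]
force: [0.6, -0.8, -1.1]
gripper_width: 0.351
```

```bash
python3 -c "
from h import *
plan(553.6,-75.7,23,.10,11,.65)
"
```

```text
t 3.93 pos [ 560.1 -122.    23.5] yaw 0.2156 F [ 0.6 -0.8 -1.1] gw 0.351 tot rv [ 0.0009 -0.002   0.1156]
[[0.3,-4.2,0.0,0.0,-0.0,0.011,0.65],[0.3,-4.2,0.0,0.0,-0.0,0.011,0.65],[0.2,-4.2,0.0,0.0,-0.0,0.011,0.65],[0.2,-4.2,0.0,0.0,-0.0,0.011,0.65],[0.1,-4.2,0.0,0.0,-0.0,0.011,0.65],[0.1,-4.2,0.0,0.0,-0.0,0.011,0.65],[0.1,-4.2,0.0,0.0,-0.0,0.011,0.65],[0.0,-4.2,0.0,0.0,-0.0,0.011,0.65],[-0.0,-4.2,0.0,0.0,-0.0,0.011,0.65],[-0.1,-4.2,0.0,0.0,-0.0,0.011,0.65],[-0.1,-4.2,0.0,0.0,-0.0,0.011,0.65]]
```

Call:
{"fn": "send_rows", "kwargs": {
  "moves": [
    [0, -3, 0, 0, 0, 0, 0.65],
    [0, -3, 0, 0, 0, 0, 0.65]
  ]
}}

```text
time: 4.1
eef_pos: [558.8, -115.6, 23.6]
orientation: [[0.977, 0.214, 0.002], [0.214, -0.977, -0.001], [0.002, 0.001, -1.0]]
force: [0.0, -1.1, -1.1]
gripper_width: 0.35
```

```bash
python3 -c "
from h import *
snap('wrist','w4')
plan(553.6,-75.7,23,.10,10,.65)
"
```

```text
t 4.15 pos [ 558.6 -115.1   23.5] yaw 0.2159 F [1.1 1.2 0.2] gw 0.353 tot rv [ 0.001  -0.002   0.1159]
[[0.4,-4.0,0.1,0.0,-0.0,0.012,0.65],[0.3,-4.0,0.1,0.0,-0.0,0.012,0.65],[0.3,-4.0,0.1,0.0,-0.0,0.012,0.65],[0.2,-4.0,0.1,0.0,-0.0,0.012,0.65],[0.2,-4.0,0.1,0.0,-0.0,0.012,0.65],[0.1,-4.0,0.1,0.0,-0.0,0.012,0.65],[0.1,-4.0,0.1,0.0,-0.0,0.012,0.65],[0.0,-4.0,0.1,0.0,-0.0,0.012,0.65],[-0.0,-4.0,0.1,0.0,-0.0,0.012,0.65],[-0.1,-4.0,0.1,0.0,-0.0,0.012,0.65]]
```

View pics/w4.png

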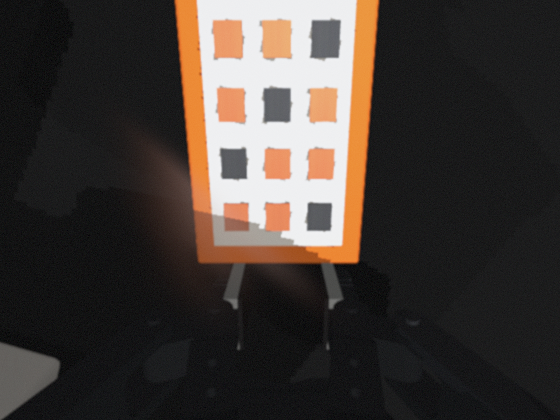

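```bash
python3 -c "
from h import *
for n,v in (('w3',237),('w4',263)):
    z=load(n);a=onz(z,199,v,16);b=onz(z,359,v,16);print(a.round(1),b.round(1),((a+b)/2).round(1),np.arctan2(b[1]-a[1],b[0]-a[0]))
"
```

```text
[ 524.2 -121.7   16. ] [ 590.1 -107.3   16. ] [ 557.1 -114.5   16. ] 0.21510492757046226
[ 521.4 -112.4   16. ] [589.3 -97.7  16. ] [ 555.4 -105.    16. ] 0.2139545312339617
```

Call:
{"fn": "send_rows", "kwargs": {
  "moves": [
    [0.4, -4, 0, 0, 0, 0.011, 0.65],
    [0.3, -4, 0, 0, 0, 0.011, 0.65],
    [0.3, -4, 0, 0, 0, 0.011, 0.65],
    [0.2, -4, 0, 0, 0, 0.011, 0.65],
    [0.2, -4, 0, 0, 0, 0.011, 0.65],
    [0.1, -4, 0.1, 0, 0, 0.011, 0.65],
    [0.1, -4, 0.1, 0, 0, 0.011, 0.65],
    [0, -4, 0.1, 0, 0, 0.011, 0.65],
    [0, -4, 0.1, 0, 0, 0.011, 0.65]
  ]
}}

```text
time: 4.9
eef_pos: [554.0, -76.4, 23.5]
orientation: [[0.994, 0.107, 0.003], [0.107, -0.994, -0.001], [0.003, 0.002, -1.0]]
force: [-0.2, -2.9, 1.6]
gripper_width: 0.351
```

```bash
python3 -c "
from h import *
snap('wrist','w5');snap('top','t5')
plan(548,-40,23,.01,10,.65)
"
```

```text
t 5.0 pos [553.9 -76.1  23.4] yaw 0.1077 F [-0.7  0.2  0.7] gw 0.348 tot rv [ 0.0013 -0.0028  0.0977]
[[-0.2,-3.6,0.0,0.0,-0.0,0.01,0.65],[-0.2,-3.6,0.0,0.0,-0.0,0.01,0.65],[-0.3,-3.6,0.0,0.0,-0.0,0.01,0.65],[-0.3,-3.6,0.0,0.0,-0.0,0.01,0.65],[-0.3,-3.6,0.0,0.0,-0.0,0.01,0.65],[-0.4,-3.6,0.0,0.0,-0.0,0.01,0.65],[-0.4,-3.6,0.0,0.0,-0.0,0.01,0.65],[-0.5,-3.6,0.0,0.0,-0.0,0.01,0.65],[-0.5,-3.6,0.0,0.0,-0.0,0.01,0.65],[-0.5,-3.6,0.0,0.0,-0.0,0.01,0.65]]
```

View pics/w5.png

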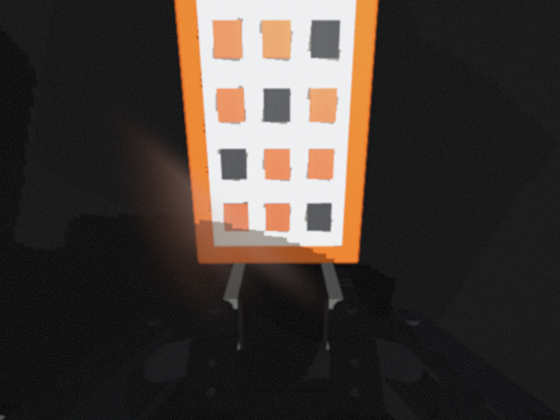

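View pics/t5.png

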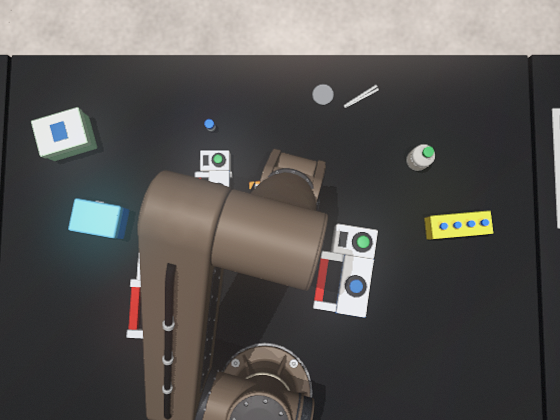

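Call:
{"fn": "send_rows", "kwargs": {
  "moves": [
    [-0.2, -3.5, 0, 0, 0, 0.01, 0.65],
    [-0.2, -3.5, 0, 0, 0, 0.01, 0.65],
    [-0.3, -3.5, 0, 0, 0, 0.01, 0.65],
    [-0.3, -3.5, 0, 0, 0, 0.01, 0.65],
    [-0.3, -3.5, 0, 0, 0, 0.01, 0.65],
    [-0.3, -3.5, 0, 0, 0, 0.01, 0.65],
    [-0.4, -3.5, 0, 0, 0, 0.01, 0.65],
    [-0.4, -3.5, 0, 0, 0, 0.01, 0.65],
    [-0.4, -3.5, 0, 0, 0, 0.01, 0.65],
    [0, 0, 0, 0, 0, 0, 0.65]
  ]
}}

```text
time: 5.83
eef_pos: [548.6, -41.7, 23.4]
orientation: [[1.0, 0.007, 0.003], [0.007, -1.0, -0.001], [0.003, 0.001, -1.0]]
force: [0.4, -1.5, 0.8]
gripper_width: 0.353
```

Call:
{"fn": "send_rows", "kwargs": {
  "moves": [
    [0, 6, 0, 0, 0, 0, 0.65],
    [0, 6, 0, 0, 0, 0, 0.65],
    [0, 6, -10, 0, 0, 0, 0.65],
    [0, 6, -30, 0, 0, 0, 0.65],
    [0, 0, -40, 0, 0, 0, 0.65],
    [0, 0, -40, 0, 0, 0, 0.65],
    [0, -5, -35, 0, 0, 0, 0.65],
    [0, -5, -20, 0, 0, 0, 0.65],
    [0, 0, 0, 0, 0, 0, 0.65],
    [0, 0, 0, 0, 0, 0, 0.65]
  ]
}}

```text
time: 6.67
eef_pos: [546.8, -61.6, 209.8]
orientation: [[1.0, 0.004, 0.0], [0.004, -1.0, 0.0], [0.0, -0.0, -1.0]]
force: [-0.3, -0.0, -0.6]
gripper_width: 0.347
```

```bash
python3 -c "
from h import *
plan(548,-60,23,.01,10,.65)
snap('wrist','w6');snap('top','t6');snap('scene','s6')
"
```

```text
t 6.67 pos [546.8 -61.6 209.8] yaw 0.0041 F [-0.3 -0.  -0.6] gw 0.347 tot rv [-0.0005 -0.0004 -0.0059]
[[0.1,-0.2,18.7,-0.0,-0.0,-0.001,0.65],[0.1,-0.2,18.7,-0.0,-0.0,-0.001,0.65],[0.1,-0.2,18.7,-0.0,-0.0,-0.001,0.65],[0.1,-0.2,18.7,-0.0,-0.0,-0.001,0.65],[0.1,-0.2,18.7,-0.0,-0.0,-0.001,0.65],[0.1,-0.2,18.7,-0.0,-0.0,-0.001,0.65],[0.1,-0.2,18.7,-0.0,-0.0,-0.001,0.65],[0.1,-0.2,18.7,-0.0,-0.0,-0.001,0.65],[0.1,-0.2,18.7,-0.0,-0.0,-0.001,0.65],[0.1,-0.2,18.7,-0.0,-0.0,-0.001,0.65]]
```

View pics/w6.png

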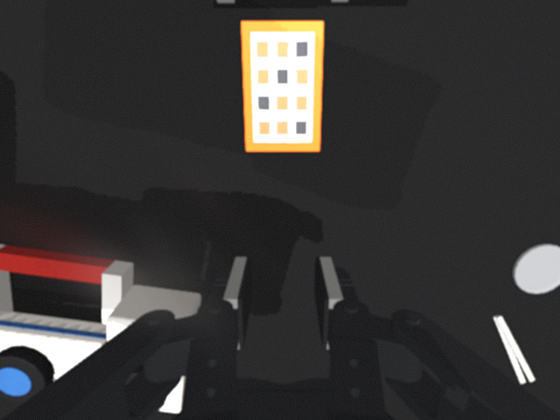

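View pics/s6.png

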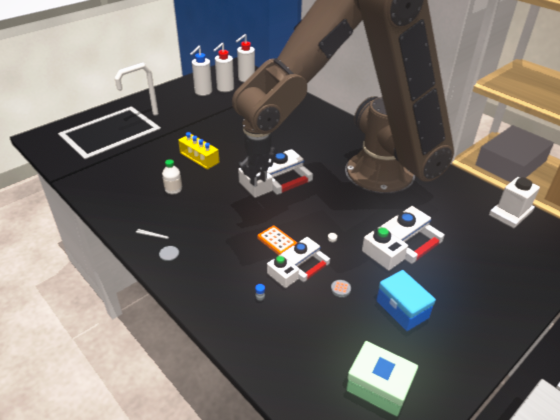

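Call:
{"fn": "send_rows", "kwargs": {
  "moves": [
    [0, -15, -20, 0, 0, 0, 0.65],
    [0, -25, -20, 0, 0, 0, 0.65],
    [0, -25, 0, 0, 0, 0, 0.65],
    [0, -20, 0, 0, 0, 0, 0.65],
    [0, -10, 0, 0, 0, 0, 0.65],
    [0, 0, 0, 0, 0, 0, 0.65],
    [0, 0, 0, 0, 0, 0, 0.65]
  ]
}}

```text
time: 7.4
eef_pos: [544.2, 34.8, 239.4]
orientation: [[1.0, 0.001, -0.021], [0.001, -1.0, 0.004], [-0.021, -0.004, -1.0]]
force: [-0.6, 0.2, 0.0]
gripper_width: 0.349
```

```bash
python3 -c "
from h import *
snap('wrist','w7')
plan(548,-60,23,.01,1,.65)
"
```

```text
t 7.45 pos [544.1  34.5 239.2] yaw 0.0005 F [-1.  -0.2 -0.9] gw 0.353 tot rv [-0.0038  0.0217 -0.0096]
[[8.6,95.3,215.7,-0.004,0.022,-0.01,0.65]]
```

View pics/w7.png

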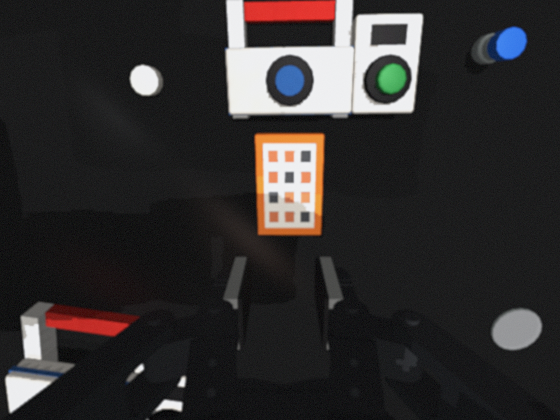

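```bash
python3 -c "
from h import *
crop('w7',220,0,430,150,3.8,'c7');crop('w7',240,120,340,250,4.5,'c7b')
"
```

```text
(no output)
```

View pics/c7.png

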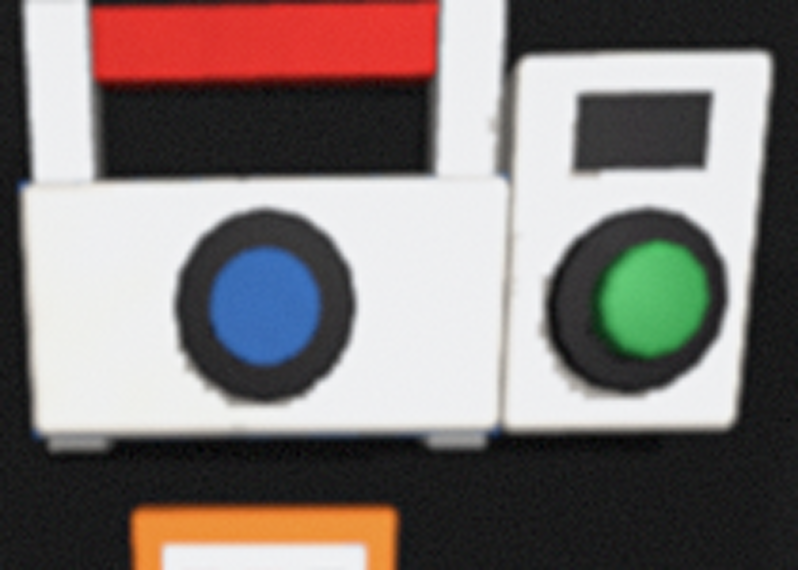

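View pics/c7b.png

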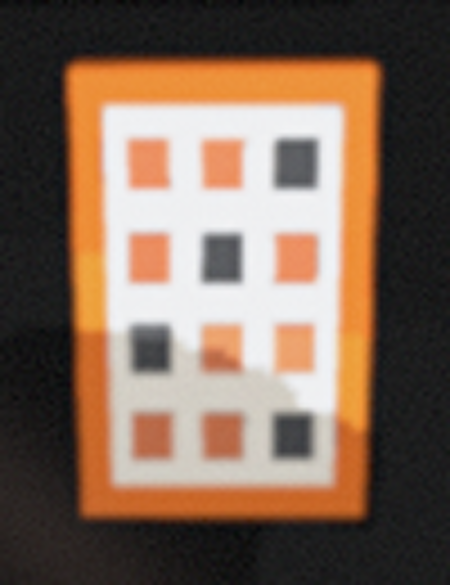

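```bash
python3 -c "
from h import *
z=load('w7')
g=lambda x,y,h: onz(z,220+(x+.5)/3.8-.5,(y+.5)/3.8-.5,h).round(1)
k=lambda x,y,h: onz(z,240+(x+.5)/4.5-.5,120+(y+.5)/4.5-.5,h).round(1)
D=[g(*p,45) for p in [(22,185),(506,178),(499,429),(36,431)]];print('deck',D,np.mean(D,0))
print('pod',[g(*p,45) for p in [(519,57),(770,52),(738,426),(505,427)]])
print('stop',[g(*p,12) for p in [(96,83),(436,74)]])
print('wallends',[g(*p,21) for p in [(49,439),(108,438),(427,433),(488,432)]])
print('opt',g(267,305,57),'btn',[g(653,298,h) for h in (60,63,66,69)],w(z,392,78),w(z,290,80))
C=[k(*p,16) for p in [(66,60),(381,60),(367,518),(79,518)]];print('car',C,np.mean(C,0))
"
```

```text
deck [array([490.9, 155. ,  45. ]), array([600.5, 156.3,  45. ]), array([602.4, 101.7,  45. ]), array([491.5, 101. ,  45. ])] [546.325 128.5    45.   ]
pod [array([601.8, 180.5,  45. ]), array([656.5, 181.3,  45. ]), array([658.9, 102.5,  45. ]), array([603.8, 102.1,  45. ])]
stop [array([504.5, 182. ,  12. ]), array([587.6, 183.7,  12. ])]
wallends [array([490.6,  98. ,  21. ]), array([505.9,  98.3,  21. ]), array([588.2,  99.7,  21. ]), array([603.8, 100. ,  21. ])]
opt [546.8 128.8  57. ] btn [array([631.8, 130.1,  60. ]), array([631., 130.,  63.]), array([630.2, 129.8,  66. ]), array([629.3, 129.7,  69. ])] [629.95877233 129.73326056  68.27087381] [546.93682502 128.74410917  57.02131855]
car [array([511.1,  80.4,  16. ]), array([581.9,  80.7,  16. ]), array([582.7, -30.2,  16. ]), array([511.5, -30.9,  16. ])] [546.8  25.   16. ]
```

```bash
python3 -c "
from h import *
plan(548,-68,120,.012,6,.65)
"
```

```text
t 7.45 pos [544.1  34.5 239.2] yaw 0.0005 F [-1.  -0.2 -0.9] gw 0.353 tot rv [-0.0038  0.0217 -0.0116]
[[1.1,17.2,19.8,-0.001,0.004,-0.002,0.65],[1.0,17.1,19.8,-0.001,0.004,-0.002,0.65],[0.9,17.1,19.8,-0.001,0.004,-0.002,0.65],[0.8,17.1,19.8,-0.001,0.004,-0.002,0.65],[0.7,17.1,19.8,-0.001,0.004,-0.002,0.65],[0.6,17.1,19.9,-0.001,0.004,-0.002,0.65]]
```

Call:
{"fn": "send_rows", "kwargs": {
  "moves": [
    [1, 20, 0, -0.001, 0.004, -0.002, 0.65],
    [1, 25, 0, -0.001, 0.004, -0.002, 0.65],
    [1, 25, 10, -0.001, 0.004, -0.002, 0.65],
    [1, 18, 25, -0.001, 0.004, -0.002, 0.65],
    [0.5, 10, 25, 0, 0.004, -0.002, 0.65],
    [0, 0, 25, 0, 0, 0, 0.65],
    [0, 0, 10, 0, 0, 0, 0.65],
    [0, 0, 0, 0, 0, 0, 0.65],
    [0, 0, 0, 0, 0, 0, 0.65]
  ]
}}

```text
time: 8.2
eef_pos: [547.1, -78.2, 136.8]
orientation: [[1.0, 0.003, -0.005], [0.003, -1.0, -0.001], [-0.005, 0.001, -1.0]]
force: [0.4, -0.4, 0.9]
gripper_width: 0.356
```

```bash
python3 -c "
from h import *
plan(547.5,-64,23,.012,6,.65)
"
```

```text
t 8.2 pos [547.1 -78.2 136.8] yaw 0.0033 F [ 0.4 -0.4  0.9] gw 0.356 tot rv [ 0.0007  0.0046 -0.0087]
[[0.2,-2.4,19.0,0.0,0.001,-0.001,0.65],[0.1,-2.4,19.0,0.0,0.001,-0.001,0.65],[0.1,-2.4,19.0,0.0,0.001,-0.001,0.65],[0.1,-2.4,19.0,0.0,0.001,-0.001,0.65],[0.1,-2.4,19.0,0.0,0.001,-0.001,0.65],[0.1,-2.4,19.0,0.0,0.001,-0.001,0.65]]
```

Call:
{"fn": "send_rows", "kwargs": {
  "moves": [
    [0, -2, 19, 0, 0.001, -0.002, 0.65],
    [0, -2, 22, 0, 0.001, -0.002, 0.65],
    [0, -1, 22, 0, 0.001, -0.002, 0.65],
    [0, -1, 17, 0, 0.001, -0.002, 0.65],
    [0, 0, 12, 0, 0, 0, 0.65],
    [0, 0, 7, 0, 0, 0, 0.65],
    [0, 0, 0, 0, 0, 0, 0.65],
    [0, 0, 0, 0, 0, 0, 0.65]
  ]
}}

```text
time: 8.87
eef_pos: [550.9, -75.9, 40.5]
orientation: [[1.0, 0.01, 0.01], [0.01, -1.0, -0.004], [0.01, 0.004, -1.0]]
force: [0.5, 0.6, -0.4]
gripper_width: 0.351
```

```bash
python3 -c "
from h import *
plan(547.5,-48,23,.01,6,.65)
"
```

```text
t 8.87 pos [550.9 -75.9  40.5] yaw 0.01 F [ 0.5  0.6 -0.4] gw 0.351 tot rv [ 0.0038 -0.0097 -0.    ]
[[-0.5,-4.7,2.9,0.001,-0.002,-0.0,0.65],[-0.5,-4.7,2.9,0.001,-0.002,-0.0,0.65],[-0.5,-4.7,2.9,0.001,-0.002,-0.0,0.65],[-0.5,-4.7,2.9,0.001,-0.002,-0.0,0.65],[-0.5,-4.7,2.9,0.001,-0.002,-0.0,0.65],[-0.5,-4.7,2.9,0.001,-0.002,-0.0,0.65]]
```

Call:
{"fn": "send_rows", "kwargs": {
  "moves": [
    [-0.7, -4, 6, 0.001, -0.002, 0, 0.65],
    [-0.7, -4, 6, 0.001, -0.002, 0, 0.65],
    [-0.7, -4, 5, 0.001, -0.002, 0, 0.65],
    [-0.5, -4, 0, 0.001, -0.002, 0, 0.65],
    [-0.5, -4, 0, 0, -0.002, 0, 0.65],
    [0, -4, 0, 0, 0, 0, 0.65],
    [0, 0, 0, 0, 0, 0, 0.65]
  ]
}}

```text
time: 9.45
eef_pos: [548.7, -49.6, 25.0]
orientation: [[1.0, 0.01, 0.003], [0.01, -1.0, -0.001], [0.003, 0.001, -1.0]]
force: [-0.5, 0.5, 0.5]
gripper_width: 0.351
```

```bash
python3 -c "
from h import *
plan(547.4,15,23,.012,12,.65)
"
```

```text
t 9.45 pos [548.7 -49.6  25. ] yaw 0.0101 F [-0.5  0.5  0.5] gw 0.351 tot rv [ 0.0006 -0.0033 -0.0019]
[[-0.1,-5.4,0.2,0.0,-0.0,-0.0,0.65],[-0.1,-5.4,0.2,0.0,-0.0,-0.0,0.65],[-0.1,-5.4,0.2,0.0,-0.0,-0.0,0.65],[-0.1,-5.4,0.2,0.0,-0.0,-0.0,0.65],[-0.1,-5.4,0.2,0.0,-0.0,-0.0,0.65],[-0.1,-5.4,0.2,0.0,-0.0,-0.0,0.65],[-0.1,-5.4,0.2,0.0,-0.0,-0.0,0.65],[-0.1,-5.4,0.2,0.0,-0.0,-0.0,0.65],[-0.1,-5.4,0.2,0.0,-0.0,-0.0,0.65],[-0.1,-5.4,0.2,0.0,-0.0,-0.0,0.65],[-0.0,-5.4,0.2,0.0,-0.0,-0.0,0.65],[-0.0,-5.4,0.2,0.0,-0.0,-0.0,0.65]]
```

Call:
{"fn": "send_rows", "kwargs": {
  "moves": [
    [-0.1, -3, 0.5, 0, -0.001, 0, 0.65],
    [-0.1, -3, 0.5, 0, -0.001, 0, 0.65],
    [-0.1, -3, 0.5, 0, -0.001, 0, 0.65],
    [0, -4, 0.3, 0, 0, 0, 0.65],
    [0, -5, 0, 0, 0, 0, 0.65],
    [0, -5, 0, 0, 0, 0, 0.65],
    [0, -5, 0, 0, 0, 0, 0.65],
    [0, -5, 0, 0, 0, 0, 0.65],
    [0, -5, 0, 0, 0, 0, 0.65],
    [0, -5, 0, 0, 0, 0, 0.65],
    [0, -5, 0, 0, 0, 0, 0.65],
    [0, -5, 0, 0, 0, 0, 0.65]
  ]
}}

```text
time: 10.45
eef_pos: [548.6, 7.9, 23.9]
orientation: [[1.0, 0.01, 0.002], [0.01, -1.0, -0.002], [0.002, 0.002, -1.0]]
force: [0.6, -2.2, 0.6]
gripper_width: 0.352
```

```bash
python3 -c "
from h import *
snap('wrist','w8')
plan(547.2,58,23,.015,10,.65)
"
```

```text
t 10.5 pos [548.5   8.7  23.9] yaw 0.0104 F [ 0.3  1.3 -0. ] gw 0.352 tot rv [ 0.0015 -0.0022 -0.0046]
[[-0.1,-4.9,0.1,0.0,-0.0,-0.0,0.65],[-0.1,-4.9,0.1,0.0,-0.0,-0.0,0.65],[-0.1,-4.9,0.1,0.0,-0.0,-0.0,0.65],[-0.1,-4.9,0.1,0.0,-0.0,-0.0,0.65],[-0.1,-4.9,0.1,0.0,-0.0,-0.0,0.65],[-0.1,-4.9,0.1,0.0,-0.0,-0.0,0.65],[-0.1,-4.9,0.1,0.0,-0.0,-0.0,0.65],[-0.1,-4.9,0.1,0.0,-0.0,-0.0,0.65],[-0.1,-4.9,0.1,0.0,-0.0,-0.0,0.65],[-0.1,-4.9,0.1,0.0,-0.0,-0.0,0.65]]
```

View pics/w8.png

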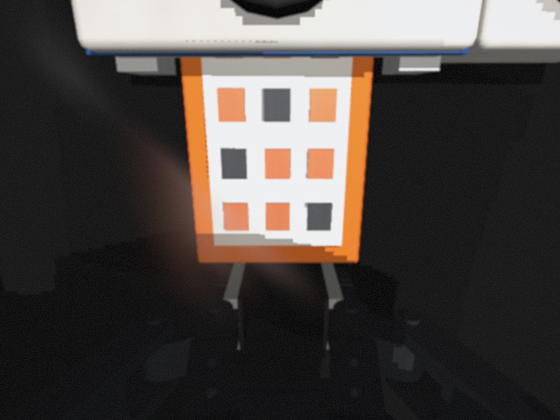

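Call:
{"fn": "send_rows", "kwargs": {
  "moves": [
    [0, -4, 0, 0, 0, 0, 0.65],
    [0, -5, 0, 0, 0, 0, 0.65],
    [0, -5, 0, 0, 0, 0, 0.65],
    [0, -5, 0, 0, 0, 0, 0.65],
    [0, -5, 0, 0, 0, 0, 0.65],
    [0, -5, 0, 0, 0, 0, 0.65],
    [0, -5, 0, 0, 0, 0, 0.65],
    [0, -4, 0, 0, 0, -0.002, 0.65],
    [0, -3, 0, 0, 0, -0.002, 0.65],
    [0, -3, 0, 0, 0, 0, 0.65]
  ]
}}

```text
time: 11.33
eef_pos: [547.9, 57.3, 23.9]
orientation: [[1.0, 0.015, 0.002], [0.015, -1.0, -0.002], [0.002, 0.002, -1.0]]
force: [0.3, -1.8, 1.7]
gripper_width: 0.346
```

Call:
{"fn": "send_rows", "kwargs": {
  "moves": [
    [0, -1.5, 0, 0, 0, 0, 0.65],
    [0, -1.5, 0, 0, 0, 0, 0.65],
    [0, -1.5, 0, 0, 0, 0, 0.65]
  ]
}}

```text
time: 11.58
eef_pos: [547.8, 62.5, 23.9]
orientation: [[1.0, 0.015, 0.002], [0.015, -1.0, -0.002], [0.002, 0.002, -1.0]]
force: [-0.5, -9.9, 1.3]
gripper_width: 0.351
```

Call:
{"fn": "send_rows", "kwargs": {
  "moves": [
    [0, -1.5, 0, 0, 0, 0, 0.65],
    [0, -1, 0, 0, 0, 0, 0.65]
  ]
}}

```text
time: 11.75
eef_pos: [547.6, 62.6, 23.9]
orientation: [[1.0, 0.016, 0.001], [0.016, -1.0, -0.004], [0.001, 0.004, -1.0]]
force: [-1.0, -13.2, 1.4]
gripper_width: 0.35
```

```bash
python3 -c "
from h import *
snap('wrist','w9')
plan(547.2,58,23,.015,1,.65)
"
```

```text
t 11.8 pos [547.6  62.6  23.9] yaw 0.0159 F [ -0.2 -14.1   1.8] gw 0.348 tot rv [ 0.0042 -0.0012  0.0009]
[[-0.5,4.6,0.9,0.004,-0.001,0.001,0.65]]
```

View pics/w9.png

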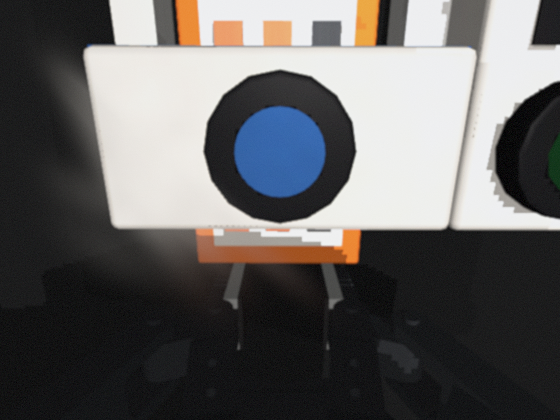

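Call:
{"fn": "send_rows", "kwargs": {
  "moves": [
    [0, 2, 0, 0, 0, 0, 0.65],
    [0, 5, 0, 0, 0, 0, 0.65],
    [0, 8, 0, 0, 0, 0, 0.65],
    [0, 10, 0, 0, 0, 0, 0.65],
    [0, 5, -20, 0, 0, 0, 0.65],
    [0, 0, -40, 0, 0, 0, 1],
    [0, 0, -40, 0, 0, 0, 1],
    [0, 0, -40, 0, 0, 0, 1],
    [0, 0, -40, 0, 0, 0, 1],
    [0, -10, -20, 0, 0, 0, 1],
    [0, -20, 0, 0, 0, 0, 1],
    [0, -20, 0, 0, 0, 0, 1]
  ]
}}

```text
time: 12.8
eef_pos: [546.8, 73.5, 232.5]
orientation: [[1.0, 0.008, -0.003], [0.008, -1.0, -0.002], [-0.003, 0.002, -1.0]]
force: [0.7, 0.1, 0.0]
gripper_width: -0.001
```

Call:
{"fn": "send_rows", "kwargs": {
  "moves": [
    [10, -20, 0, 0, 0, 0, 1],
    [15, -15, 0, 0, 0, 0, 1],
    [20, -5, 0, 0, 0, 0, 1],
    [10, 0, 0, 0, 0, 0, 1],
    [0, 0, 0, 0, 0, 0, 1],
    [0, 0, 0, 0, 0, 0, 1]
  ]
}}

```text
time: 13.3
eef_pos: [602.8, 115.2, 234.3]
orientation: [[1.0, 0.009, -0.0], [0.009, -1.0, -0.001], [-0.0, 0.001, -1.0]]
force: [-0.1, -0.6, 0.1]
gripper_width: 0.0
```

```bash
python3 -c "
from h import *
snap('wrist','w10')
plan(630,129.8,130,.015,6,1)
"
```

```text
t 13.35 pos [602.6 115.1 234.2] yaw 0.0086 F [-0.1 -0.9 -0.3] gw 0.002 tot rv [ 0.0007  0.0005 -0.0064]
[[4.6,-2.4,17.4,0.0,0.0,-0.001,1],[4.6,-2.4,17.4,0.0,0.0,-0.001,1],[4.6,-2.4,17.4,0.0,0.0,-0.001,1],[4.6,-2.4,17.4,0.0,0.0,-0.001,1],[4.6,-2.4,17.4,0.0,0.0,-0.001,1],[4.6,-2.4,17.4,0.0,0.0,-0.001,1]]
```

View pics/w10.png

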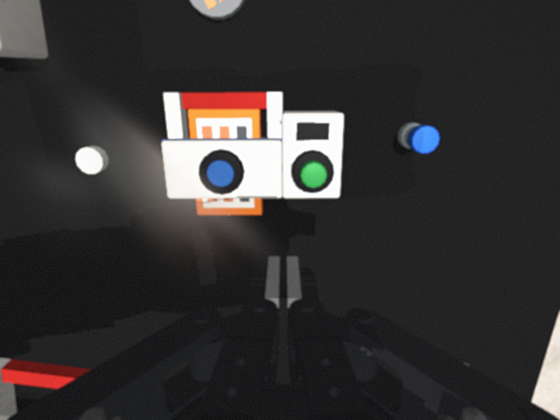

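```bash
python3 -c "
from h import *
crop('w10',150,80,350,225,4,'c10')
z=load('w10')
for u,v in [(313,174),(310,172),(317,178),(313,155),(298,170),(331,172),(313,191),(300,158)]: print(u,v,w(z,u,v).round(1))
"
```

```text
313 174 [630.  130.2  65.9]
310 172 [627.1 132.6  68.4]
317 178 [633.6 126.8  66.5]
313 155 [630.2 145.6  56.8]
298 170 [617.1 131.7  56.5]
331 172 [647.1 130.3  57.3]
313 191 [631.4 112.2  57.1]
300 158 [618.6 142.9  57.8]
```

View pics/c10.png

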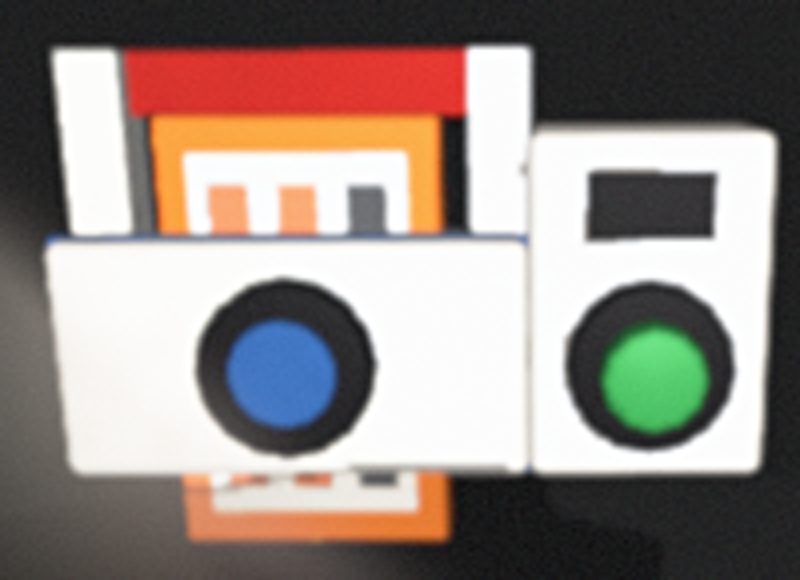

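Call:
{"fn": "send_rows", "kwargs": {
  "moves": [
    [7, -4, 15, 0, 0, -0.002, 1],
    [7, -4, 25, 0, 0, -0.001, 1],
    [7, -4, 25, 0, 0, -0.001, 1],
    [4, -2, 25, 0, 0, 0, 1],
    [0, 0, 20, 0, 0, 0, 1],
    [0, 0, 8, 0, 0, 0, 1],
    [0, 0, 0, 0, 0, 0, 1],
    [0, 0, 0, 0, 0, 0, 1]
  ]
}}

```text
time: 14.02
eef_pos: [624.7, 125.2, 114.6]
orientation: [[1.0, 0.009, 0.001], [0.009, -1.0, -0.0], [0.001, 0.0, -1.0]]
force: [0.2, -0.7, 0.6]
gripper_width: 0.002
```

```bash
python3 -c "
from h import *
plan(630.3,130,95,.015,4,1)
"
```

```text
t 14.02 pos [624.7 125.2 114.6] yaw 0.0087 F [ 0.2 -0.7  0.6] gw 0.002 tot rv [ 0.0004 -0.0009 -0.0063]
[[1.4,-1.2,4.9,0.0,-0.0,-0.002,1],[1.4,-1.2,4.9,0.0,-0.0,-0.002,1],[1.4,-1.2,4.9,0.0,-0.0,-0.002,1],[1.4,-1.2,4.9,0.0,-0.0,-0.002,1]]
```

Call:
{"fn": "send_rows", "kwargs": {
  "moves": [
    [1.6, -1.4, 4, 0, 0, 0, 1],
    [1.5, -1.3, 4, 0, 0, 0, 1],
    [1.5, -1.3, 4, 0, 0, 0, 1],
    [1, -1, 4, 0, 0, 0, 1],
    [0, 0, 2, 0, 0, 0, 1],
    [0, 0, 0, 0, 0, 0, 1]
  ]
}}

```text
time: 14.52
eef_pos: [632.2, 130.5, 100.1]
orientation: [[1.0, 0.008, 0.008], [0.008, -1.0, 0.0], [0.008, -0.0, -1.0]]
force: [0.7, -0.3, 0.2]
gripper_width: -0.001
```

```bash
python3 -c "
from h import *
snap('wrist','w11')
plan(630.3,130,88,.015,4,1)
"
```

```text
t 14.57 pos [632.3 130.5 100.2] yaw 0.0083 F [-0.1  0.3  0.2] gw 0.003 tot rv [-0.0003 -0.008  -0.0067]
[[-0.5,0.1,3.0,-0.0,-0.002,-0.002,1],[-0.5,0.1,3.0,-0.0,-0.002,-0.002,1],[-0.5,0.1,3.0,-0.0,-0.002,-0.002,1],[-0.5,0.1,3.0,-0.0,-0.002,-0.002,1]]
```

View pics/w11.png

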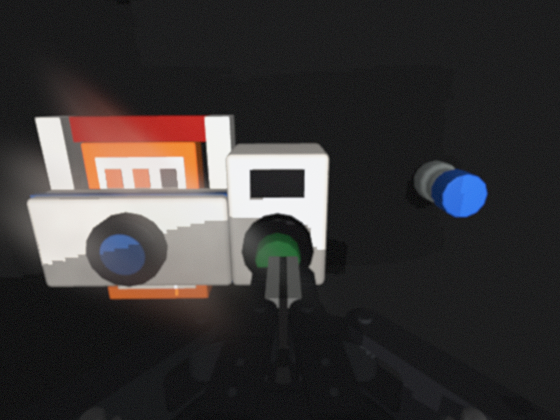

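Tips are over the button at (278,250). I'll correct about 2 mm in x and the small tilt, then descend.

Call:
{"fn": "send_rows", "kwargs": {
  "moves": [
    [-0.7, 0, 3, 0, -0.003, -0.002, 1],
    [-0.5, 0, 3, 0, -0.003, -0.002, 1],
    [-0.5, 0, 3, 0, -0.002, -0.002, 1],
    [0, 0, 2, 0, 0, 0, 1],
    [0, 0, 2, 0, 0, 0, 1]
  ]
}}

```text
time: 14.98
eef_pos: [630.5, 130.5, 86.6]
orientation: [[1.0, 0.015, -0.0], [0.015, -1.0, 0.0], [-0.0, -0.0, -1.0]]
force: [-0.8, 0.1, -1.0]
gripper_width: -0.0
```

Call:
{"fn": "send_rows", "kwargs": {
  "moves": [
    [0, 0, 1.5, 0, 0, 0, 1],
    [0, 0, 1.5, 0, 0, 0, 1]
  ]
}}

```text
time: 15.15
eef_pos: [630.5, 130.5, 83.2]
orientation: [[1.0, 0.015, -0.0], [0.015, -1.0, 0.0], [-0.0, -0.0, -1.0]]
force: [-0.7, 0.2, 2.7]
gripper_width: 0.001
```

Call:
{"fn": "send_rows", "kwargs": {
  "moves": [
    [0, 0, 1.5, 0, 0, 0, 1],
    [0, 0, 1.5, 0, 0, 0, 1]
  ]
}}

```text
time: 15.32
eef_pos: [630.5, 130.5, 80.4]
orientation: [[1.0, 0.015, -0.0], [0.015, -1.0, 0.0], [-0.0, -0.0, -1.0]]
force: [-1.4, 0.1, 4.6]
gripper_width: -0.002
```

Call:
{"fn": "send_rows", "kwargs": {
  "moves": [
    [0, 0, 1.5, 0, 0, 0, 1],
    [0, 0, 1.5, 0, 0, 0, 1]
  ]
}}

```text
time: 15.48
eef_pos: [630.7, 130.5, 79.8]
orientation: [[1.0, 0.015, 0.001], [0.015, -1.0, 0.0], [0.001, -0.0, -1.0]]
force: [-8.1, -1.7, 24.4]
gripper_width: 0.001
```

Call:
{"fn": "send_rows", "kwargs": {
  "moves": [
    [0, 0, -3, 0, 0, 0, 1],
    [0, 0, -6, 0, 0, 0, 1],
    [0, 0, -10, 0, 0, 0, 1],
    [0, 0, -25, 0, 0, 0, 1],
    [0, 0, -40, 0, 0, 0, 1],
    [0, 10, -40, 0, 0, 0, 1],
    [-5, 20, -30, 0, 0, 0, 1],
    [-5, 20, 0, 0, 0, 0, 1],
    [-5, 10, 0, 0, 0, 0, 1],
    [-5, 5, 0, 0, 0, 0, 1],
    [0, 0, 0, 0, 0, 0, 1],
    [0, 0, 0, 0, 0, 0, 1]
  ]
}}

```text
time: 16.48
eef_pos: [609.6, 63.5, 243.3]
orientation: [[1.0, 0.016, 0.001], [0.016, -1.0, -0.0], [0.001, 0.0, -1.0]]
force: [0.6, 0.0, -0.4]
gripper_width: 0.003
```

```bash
python3 -c "
from h import *
snap('wrist','w12');snap('scene','s12')
z=load('w12');print(robot.get_obs()['force'],robot.get_obs()['eef_pos'])
crop('s12',180,180,440,340,3,'c12')
"
```

```text
[ 0.17138466 -0.19321202  0.14356561] [609.77270567  63.90544154 243.00878821]
```

View pics/w12.png

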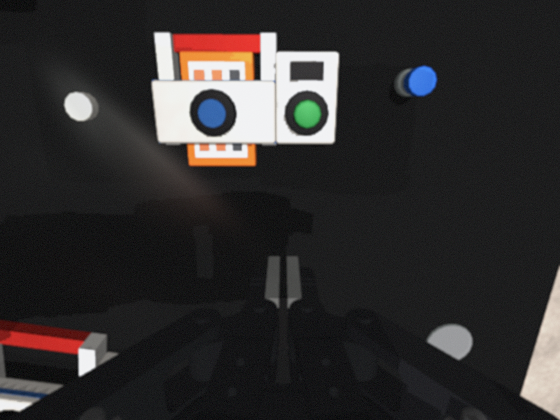

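View pics/c12.png

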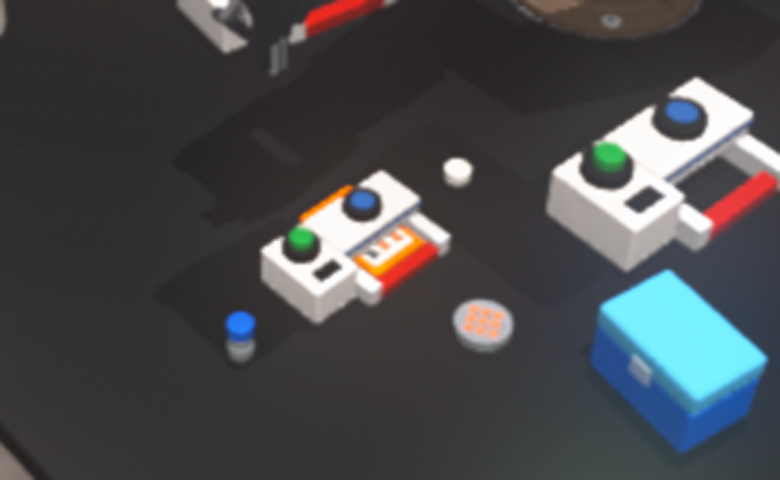

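```bash
python3 -c "
from h import *
z=load('w12')
P=[onz(z,u,v,16) for u,v in [(187,165),(256,165)]];m=(P[0]+P[1])/2;print(P,m)
D=[onz(z,u,v,45) for u,v in [(152,82),(275,82),(274,143),(157,143)]];print(np.mean(D,0))
print(w(z,308,113))
S=[onz(z,u,v,12) for u,v in [(182,51),(258,51)]];print(S)
crop('w12',145,25,345,170,4,'c12w')"
```

```text
[array([509.50993977,  73.26474505,  16.        ]), array([582.13693964,  74.403689  ,  16.        ])] [545.8234397   73.83421702  16.        ]
[546.55444443 127.65147849  45.        ]
[631.06233502 130.25097205  66.70140644]
[array([511.59158784, 183.47078744,  12.        ]), array([584.72786026, 184.65078436,  12.        ])]
```

View pics/c12w.png

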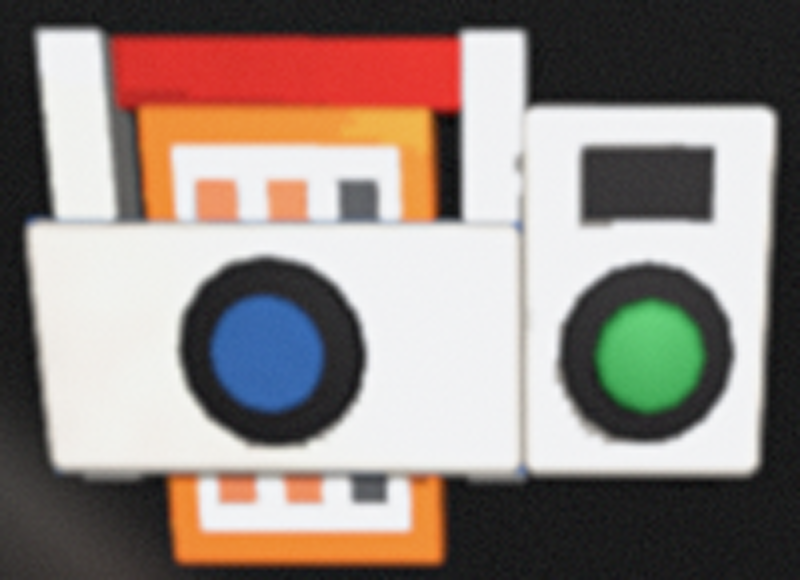

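Carrier end sits flush along the red stop, the button is back up at 67 mm, and nothing else has moved.

```bash
python3 -c "
from h import *
print(robot.sign_off())"
```

```text
the job is handed in; nothing more can be done
None
```

The carrier is home against the red stop in the smallest reader, and the green button was then pressed fully down and released. I handed the job in at about 16.6 s of the 72 s allowed; no verdict was reported.

- **Push:** I pushed the carrier by its trailing end with both fingertips, turned it square on the way and ran it under the bridge. It met the stop with about 14 N of push and stopped moving. In the last wrist picture its leading end lies flush along the stop. Its trailing end is about 54 mm from the reader's origin (55 mm is nominal), within 1 mm of mid-lane.
- **Button:** I pressed straight down with the closed fingertips. The force rose to 4.6 N, then jumped to 24 N when the button bottomed out, about 6 mm down. Afterwards its top read about 67 mm high again, the same as before the press.
- **Surroundings:** In the last pictures the vial, cap, dish and tip box show no sign of having moved. The bottle and rack were outside the last enlarged views, but the arm never went near them. The arm is clear of everything.
- **Disagreement:** The top and wrist cameras differed by about 2 mm across the lane, within the stated calibration. I used the wrist camera's values.

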